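# Fetch a spacing beam from a tilt bin for a type forme

### The arm

A 6-joint arm with a two-finger parallel gripper is mounted at the origin on the work surface. World frame = base frame: x ahead of the robot, y to its left, z up, the work surface at z = 0. Lengths are in m, angles in rad, forces in N, time in s.
With the tool pointing down it reaches from about 0.3 to 0.875 m from the base axis. Payload 4.2 kg.
Tool frame: the origin (TCP) lies midway between the tips of the shut fingers; the grasp point (between the pads) lies 19 mm behind it; z points along the fingers, y is the line along which they close (so a half turn about z gives the same grasp; the last joint's range is limited). The gripper opens to 85 mm and grips with 20 to 120 N. Pads are 22 mm wide; open, the fingers measure 114 mm over their backs; the gripper's body (76 mm by 85 mm) begins 54 mm behind the grasp point. The pads swing forward as they close: fully open they stand 13 mm farther back than shut.
Start: joints at [-1.301, 0.32, 1.565, -0, 1.257, -0.02], TCP at [0.164, -0.551, 0.231] pointing down, gripper open.
Joint ranges: [-3.11, 3.11], [-0.84, 2.01], [0.21, 2.61], [-1.34, 4.49], [0.05, 2.63], [-2.56, 2.56]. Speed limits (rad/s): [2.57, 2.57, 3.14, 3.14, 3.14, 3.14].

### API

Orientations are given as a 3x3 rotation matrix whose columns are the frame's x, y, z axes.
In Python, from workcell import observe, vision, job_done gives the robot as it stands.
- The arm moves only by the tool move_arm, never from a script. Its argument "motion" is text: rows parted by semicolons, each of 7 numbers parted by spaces: the turn, a rotation vector about the tool's x, y, z in degrees, then the shift along the tool's x, y, z in mm, then the closure, from 0 (fully open) to 1 (shut). A call has 1 to 20 rows; each row shifts and turns the commanded pose from where the row before left it, along the tool's axes as they then stand; what a row does not reach is not made up. A row lasts 1/12 s, in which the tool goes at most 41.7 mm and 7.16 degrees, less where a joint would pass 70% of its speed; a pose out of reach is approached as far as the arm can. A call with a gripper value outside its range is refused whole. The fingers move at their own pace and stop on an object; the grip force is fixed at half the most. Time passes only in rows, so rows that do not move let the fingers close. It gives the time, the measured TCP pose, the force, the opening and the grip force at its end, in the units of the state.
- observe(): the state, without advancing time (a new reading comes with each control period).
- vision.read_camera(name): name is "side" or "top" or "wrist"; returns the picture (420x560x3 uint8, blue, green, red); there is no depth.
- vision.get_calibration(name): a dict with "camera_matrix" (3x3 intrinsics, pixels), "k1" (the pictures are not rectified: a ray, as slopes to the right and down, at radius r is drawn at 1 + k1 r^2 times it, then the intrinsics apply), "R" (3x3) and "t" (3): a world point X has camera coordinates R X + t. Camera axes: x right, y down, z forward; pixel columns grow to the right and rows downward; lengths in m; the calibration is good to about 2 mm. A picture is of the moment at which its call begins: read the wrist's pose just before it. get_calibration takes no time and is no camera call; for the wrist camera it gives the pose at the moment of the call.
- job_done(): hands the job in; it is judged then, once.
The state is a dict: "time": time; "q": joint angles; "joint_velocities": joint speeds; "joint_efforts": joint torques, N m; "ee_pos": TCP position; "eef_rot": TCP orientation; "contact_force": force on the tool from outside, world axes, zero at the start; "wrist_torque": the same for the moment, N m; "grip_width": opening from 0.0 (shut) to 1.0 (fully open); "finger_force": force on a finger pad.
Only numpy, scipy, OpenCV 4.12 (cv2) and the standard library are available. Lean on these libraries where they do the work, as an engineer would, in place of code of your own. Each camera call takes 0.05 s, during which the arm holds its last target. There are 200 camera calls.

### The job

Tilt forward the blue bin that holds the golden beam, lift the beam out of its back compartment and set it down gently on its long edge on the floor of the aluminium galley, close alongside the exposed long face of the type forme: parallel to it, about centred along it, with a gap of no more than a centimetre. Then push the bin fully shut and let go. Keep the dark beam's bin shut, leave the wood blocks in their bins and disturb nothing else on the table.

Things in the scene. Friction and masses are not known exactly. Their poses are not given: they have to be found in the camera images.
- rack: grey rack 390 mm wide (y), 150 deep, 230 high, with two blue tilt bins side by side (centres at y +-95 mm), front (-x) to the robot. Origin on the table under the middle of the pivot line; x to the back, y left. Base 50 mm high; 8 mm upright plates at y -190, 0, 190 from x 68 to 140; three 10 mm rods along y at height 225, x 73 to 133 block the backs of shut bins; a bin tilted 0.7 comes clear
- bin_left (a joint): tilt of the left (+y) blue bin, rad: 0 shut (upright), grows as its top comes forward toward the robot side (rack -x), end stop 0.75. Friction hinge: it takes roughly 4 to 12 N at the handle to move, stays put when left beyond about 0.55, may fall back shut if let go earlier
- bin_left_handle (a point): middle of the left bin's steel bar handle: round bar 10 mm thick, 120 mm long, along the pivot line; its centre is 45 mm in front of the bin's front face and 100 mm above the pivot line when shut, clear space above it. Axes turn with the bin (at 0 they are the rack's)
- bin_left_hinge (a point): middle of the left bin's pivot line: its front lower edge, 60 mm above the table. Axes turn with the bin: x to its back, y along the pivot, z up its front face. Bin 124 mm deep, 170 wide, floor 6, walls 4; front wall 95 high, sides 85 (front 60 mm) then 45, back wall 34; divider at x 82, 66 high with a middle notch 94 wide down to 30. A beam stands in the 36 mm wide compartment behind it
- bin_right (a joint): tilt of the right (-y) blue bin, rad: 0 shut (upright), grows as its top comes forward toward the robot side (rack -x), end stop 0.75. Friction hinge: it takes roughly 4 to 12 N at the handle to move, stays put when left beyond about 0.55, may fall back shut if let go earlier
- bin_right_handle (a point): middle of the right bin's steel bar handle: round bar 10 mm thick, 120 mm long, along the pivot line; its centre is 45 mm in front of the bin's front face and 100 mm above the pivot line when shut, clear space above it. Axes turn with the bin (at 0 they are the rack's)
- bin_right_hinge (a point): middle of the right bin's pivot line: its front lower edge, 60 mm above the table. Axes turn with the bin: x to its back, y along the pivot, z up its front face. Bin 124 mm deep, 170 wide, floor 6, walls 4; front wall 95 high, sides 85 (front 60 mm) then 45, back wall 34; divider at x 82, 66 high with a middle notch 94 wide down to 30. A beam stands in the 36 mm wide compartment behind it
- beam_gold: the wanted part: golden-yellow spacing beam, 140 mm long (own y), 74 mm high (z), I-shaped from above: web 14 mm thick (its x) over the middle 114 mm, end flanges 30 mm thick and 13 mm long. About 0.3 kg. Origin at the centre of its underside (long lower edge). Starts standing along the pivot direction in the back compartment of one of the bins, 6 mm above the pivot line, about 102 mm behind it
- beam_dark: same beam in dark grey steel colour, in the other bin; not wanted. Origin at the centre of its underside
- galley: shallow aluminium tray (galley) fixed on the table, 170 (x) by 200 mm (y), floor 4 mm thick, rims 18 mm high on +x and both y sides, open at -x. A dark type forme, 28 mm high, fills x 0 to 80, y -75 to 75 mm; its exposed long face (x = 0) looks to -x, where the floor is bare. Origin under the tray's centre at table height, below the middle of that face
- type_case: wooden tray of type, 170 x 200 mm, 34 mm high, fixed on the opposite side of the table from the galley. Origin under its centre
- block_left: wood block 45 x 120 x 28 mm lying loose in the left bin's front compartment; origin at the centre of its underside
- block_right: wood block 45 x 120 x 28 mm lying loose in the right bin's front compartment; origin at the centre of its underside
- bottle: white bottle with red cap, 68 mm across, 170 mm tall, standing loose; origin at the centre of its underside
- ink_can: can, 90 mm across, 100 mm tall, standing loose; origin at the centre of its underside
- mallet: hammer 200 mm long lying loose on the table, handle to its own -x; origin under its middle
- brush: brush 160 mm long lying loose on the table, handle to its own -x; origin under its middle
Not all that is in view belongs to the job. Leave any orange look-alike of the block_right alone.

How it is judged:
On the way, in this order (a step that is already met when the one before it is completed fails the run):
1. the golden beam's bin is tilted forward by more than 0.5 rad (value of joint any of bin_left, bin_right above 0.5 rad and distance of beam_gold from where it was at the start of the episode above 0.04 m), for 0.1 s.
2. the golden beam stands in the galley alongside the forme (x of beam_gold in the frame of galley between -0.031 and -0.012 m and y of beam_gold in the frame of galley between -0.03 and 0.03 m and z of beam_gold in the frame of galley below 0.009 m and angle between beam_gold's own z axis and vertical below 0.08 rad and angle between the y axis of beam_gold and the y axis of galley, either way round below 0.12 rad), for 0.2 s.
At the end, for the whole second after the job is handed in: Gold beam at rest upright (0.08 rad) on the galley floor, centre plane 12-31 mm in front of the forme face, parallel to 0.12 rad, centred to 30 mm; both bins under 0.08 rad; dark beam within 30 mm of its start; each wood block in the front part of its own bin (all of step 2 and linear speed of beam_gold below 0.02 m/s and value of joint each of bin_left, bin_right below 0.08 rad and distance of beam_dark from where it was at the start of the episode below 0.03 m and x of block_left in the frame of rack between 0 and 0.08 m and z of each of block_left, block_right in the frame of rack below 0.12 m and y of block_left in the frame of rack between 0 and 0.19 m and x of block_right in the frame of rack between 0 and 0.08 m and y of block_right in the frame of rack between -0.19 and 0 m); the robot touches nothing.
It fails at once if the dark beam is shifted by more than 50 mm (its bin tilted open) (distance of beam_dark from where it was at the start of the episode above 0.05 m).
It fails at once if the golden beam is dropped onto the galley (faster than 0.45 m/s in the last 30 mm above it) (linear speed of beam_gold above 0.45 m/s and z of beam_gold in the frame of galley below 0.034 m and horizontal distance between beam_gold and galley below 0.1 m).
It fails at once if the bottle, ink can, mallet or brush is shifted by more than 50 mm (distance of any of bottle, ink_can, mallet, brush from where it was at the start of the episode above 0.05 m).
It also fails if it takes over 64 s, if anything falls off the work surface, if the arm or the gripper's body presses on something with over 40 N, if the wrist force passes 120 N, or if a joint passes its speed limit or range.

## Working session

There is one attempt and no reset: what is moved stays moved. The work goes in short steps, Python scripts to look and compute and a tool call to move; the robot and the scene stay as the last step left them, time stands still between calls to the robot, and variables do not carry over. Pictures are saved under pics/ and viewed, at most 10 in all, crops included, and the job is handed in when it is done.

Besides the shell and the picture viewer there is one more tool, called after "Request:" as name(argument=value, ...) on one line, values as JSON. move_arm: Moves the arm, as the interface text tells. Its arguments: {"type":"object","properties":{"motion":{"type":"string"}},"required":["motion"]}

```bash
mkdir -p pics; ls
python3 - <<'E'
from workcell import observe, vision
import cv2,numpy as np
np.set_printoptions(precision=4,suppress=True)
s=observe();print(s)
for n in ("side","top"):
    cv2.imwrite(f"pics/{n}0.png",vision.read_camera(n)); c=vision.get_calibration(n);print(n,c)
E
```

```text
pics
{'time': 0.0, 'q': array([-1.301 ,  0.3203,  1.5657, -0.    ,  1.2574, -0.0201]), 'joint_velocities': array([-0.0006,  0.0011,  0.0006,  0.001 ,  0.0011, -0.0021]), 'joint_efforts': array([  0.001 , -41.5523, -23.4162,   0.0001,   0.0083,  -0.    ]), 'ee_pos': array([ 0.1642, -0.5505,  0.2305]), 'eef_rot': array([[ 0.9583,  0.2858, -0.0005],
       [ 0.2858, -0.9583,  0.0017],
       [ 0.    , -0.0018, -1.    ]]), 'contact_force': array([ 0.9456, -0.7959,  0.5479]), 'wrist_torque': array([-0.0155,  0.0013, -0.021 ]), 'finger_force': 0.0, 'grip_width': 0.9981409688840824}
side {'camera_matrix': array([[420.3122,   0.    , 274.4999],
       [  0.    , 420.3122, 202.9011],
       [  0.    ,   0.    ,   1.    ]]), 'k1': -0.007254777680831109, 'R': array([[-0.7786, -0.6274, -0.0132],
       [-0.4117,  0.5264, -0.7439],
       [ 0.4737, -0.5738, -0.6681]]), 't': array([0.4038, 0.3735, 0.8737])}
top {'camera_matrix': array([[504.231 ,   0.    , 283.7429],
       [  0.    , 504.231 , 213.2708],
       [  0.    ,   0.    ,   1.    ]]), 'k1': -0.041464977407338545, 'R': array([[-0.0057, -0.9999, -0.0145],
       [-0.9853,  0.0081, -0.1704],
       [ 0.1705,  0.0133, -0.9853]]), 't': array([-0.0355,  0.5614,  1.565 ])}
```

View pics/top0.png

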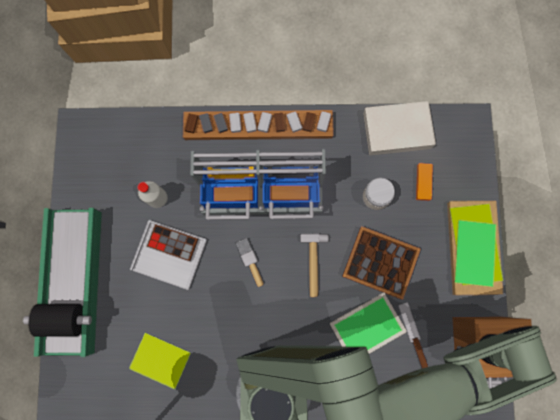

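View pics/side0.png

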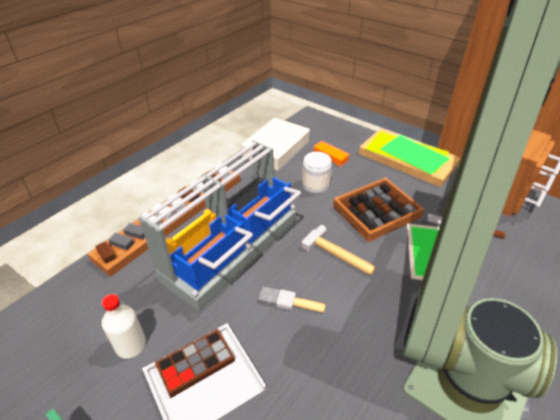

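The top picture shows the rack at about (258,185). The golden beam is at (232,172) in the left (+y) bin and the dark one is in the right bin. Look-alikes for gold are the yellow-green pad (160,360), the yellow board (475,245) and the orange block (425,181). The choice is the beam in the left bin. The galley is the white tray at (168,253), and the type case at (382,262) is not it. I'll take close crops of the rack and the galley.

Run:
```python
import cv2
im=cv2.imread("pics/top0.png")
a=cv2.resize(im[140:230,180:340],None,fx=5,fy=5,interpolation=cv2.INTER_CUBIC)
cv2.imwrite("pics/rack.png",a)
b=cv2.resize(im[210:300,120:220],None,fx=6,fy=6,interpolation=cv2.INTER_CUBIC)
cv2.imwrite("pics/galley.png",b)
```

```text
(no output)
```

View pics/rack.png

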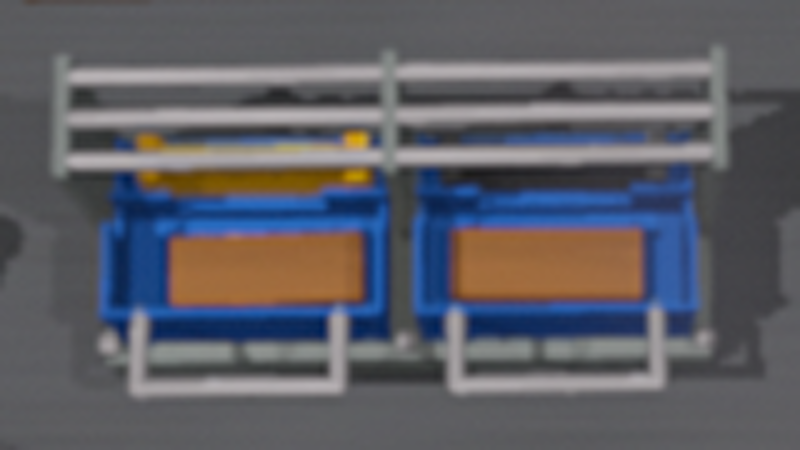

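View pics/galley.png

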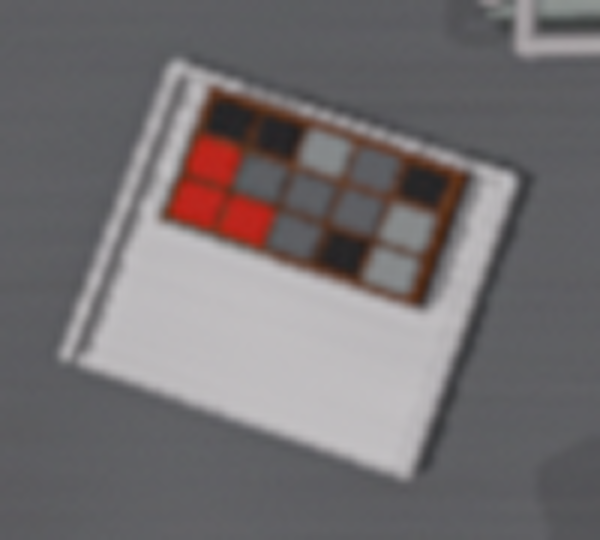

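The crops confirm the choice. Gold end flanges show at crop (150,145) and (355,140) in the left bin, and a dark beam sits in the right one. Handle bar ends are at (137,388)/(342,382) and (455,387)/(658,382). On the galley, the forme's exposed face runs from (165,218) to (420,303), facing the robot.

```bash
cat > h.py <<'E'
import numpy as np, cv2
from scipy.optimize import least_squares
from scipy.spatial.transform import Rotation as Rn
np.set_printoptions(precision=4,suppress=True)
def proj(c,X):
    P=np.asarray(X)@c["R"].T+c["t"]; s=P[:,:2]/P[:,2:]; r2=(s**2).sum(1,keepdims=True)
    K=c["camera_matrix"]; return s*(1+c["k1"]*r2)*K[0,0]+K[:2,2]
def T2(p,X):
    X=np.asarray(X,float); co,si=np.cos(p[2]),np.sin(p[2])
    return np.c_[p[0]+co*X[:,0]-si*X[:,1],p[1]+si*X[:,0]+co*X[:,1],X[:,2]]
def fit(c,X,uv,p0):
    r=least_squares(lambda p:(proj(c,T2(p,X))-uv).ravel(),p0); return r.x,r.fun.reshape(-1,2)
E
python3 - <<'E'
from h import *
from workcell import vision
c=vision.get_calibration("top")
X=[(-.045,.155,.16),(-.045,.035,.16),(-.045,-.035,.16),(-.045,-.155,.16),(.073,.19,.225),(.073,-.19,.225),(.133,.19,.225),(.133,-.19,.225)]
uv=np.array([(132,388),(345,382),(450,387),(663,382),(61,163),(721,153),(61,77),(718,68)])/5+[180,140]
p,r=fit(c,X,uv,[.7,0,0]);print("rack",p);print(r.T)
X=[(-.085,.1,.018),(-.085,-.1,.018),(.085,.1,.018),(.085,-.1,.018),(0,.075,.028),(0,-.075,.028),(.08,.075,.028),(.08,-.075,.028)]
uv=np.array([(65,355),(410,478),(176,62),(520,175),(165,218),(418,303),(212,90),(467,172)])/6+[120,210]
p,r=fit(c,X,uv,[.4,.3,-.3]);print("galley",p);print(r.T)
E
```

```text
rack [0.5761 0.0317 0.0045]
[[ 1.0246 -1.3506  1.182  -1.0033  0.1646 -0.3625  0.6207 -0.2666]
 [ 0.0508  0.7537 -0.538  -0.0404  1.324   1.5024 -1.4703 -1.5648]]
galley [ 0.4342  0.3333 -0.328 ]
[[-0.0428  0.2932  0.1765  0.0064 -1.051   0.1678 -0.1022  0.5398]
 [ 0.4339 -0.0689 -0.1429  0.2154  0.4869  1.1022 -1.456  -0.6267]]
```

Request:
move_arm(motion="0 0 -6.67 0 0 -8 0;0 0 -6.67 0 0 -8 0;0 0 -6.67 0 0 -8 0;0 0 -6.67 0 0 -8 0;0 0 -6.67 0 0 -8 0;0 0 -6.67 0 0 -8 0;0 0 -6.67 0 0 -8 0;0 0 -6.67 0 0 -8 0;0 0 -6.67 0 0 -8 0;0 0 -6.67 0 0 -8 0;0 0 -6.67 0 0 -8 0")

```text
time: 1.02
ee_pos: [0.1642, -0.5508, 0.3192]
eef_rot: [[-0.005, 1.0, -0.0], [1.0, 0.005, 0.001], [0.001, -0.0, -1.0]]
contact_force: [0.7, -0.4, 0.2]
grip_width: 1.002
finger_force: 0.0
```

Run:
```python
from h import *
from workcell import vision
c=vision.get_calibration("top")
X=[(-.045,.159,.16),(-.045,.031,.16),(-.045,-.031,.16),(-.045,-.159,.16),(.078,.19,.225),(.078,-.19,.225),(.128,.19,.225),(.128,-.19,.225)]
uv=(np.array([(132,388),(345,382),(450,387),(663,382),(61,163),(721,153),(61,77),(718,68)])-2)/5+[180,140]
p,r=fit(c,X,uv,[.7,0,0]);print("rack",p);print(r.T)
print(T2(p,[(-.045,.095,.16),(0,.095,.06),(.102,.095,.066)]))
```

```text
rack [0.5772 0.0329 0.0044]
[[-0.3039 -0.0055 -0.1657  0.3364  0.2083 -0.4218  0.5929 -0.2374]
 [ 0.0701  0.7441 -0.5121 -0.0433 -0.3558 -0.1709  0.1876  0.1113]]
[[0.5318 0.1277 0.16  ]
 [0.5768 0.1279 0.06  ]
 [0.6788 0.1283 0.066 ]]
```

Request:
move_arm(motion="0 0 0 34 14 0 0;0 0 0 34 14 0 0;0 0 0 34 14 0 0;0 0 0 34 14 0 0;0 0 0 34 14 0 0;0 0 0 34 14 0 0;0 0 0 34 14 0 0;0 0 0 34 14 0 0.3;0 0 0 34 14 0 0.6;0 0 0 34 14 0 0.65;0 0 0 34 14 0 0.65;0 0 0 34 14 0 0.65;0 0 0 34 14 0 0.65;0 0 0 34 14 0 0.65;0 0 0 34 14 0 0.65;0 0 0 34 14 0 0.65;0 0 0 34 14 0 0.65;0 0 0 34 14 0 0.65;0 0 0 34 14 0 0.65;0 0 0 34 14 0 0.65")

```text
time: 2.68
ee_pos: [0.4446, 0.1308, 0.319]
eef_rot: [[-0.0, 1.0, -0.0], [1.0, 0.0, -0.0], [-0.0, -0.0, -1.0]]
contact_force: [0.2, -0.1, 0.1]
grip_width: 0.354
finger_force: 0.0
```

Run:
```python
from h import *
from workcell import vision,observe
s=observe();print(s["q"],s["ee_pos"],s["grip_width"])
c=vision.get_calibration("wrist");cv2.imwrite("pics/w1.png",vision.read_camera("wrist"))
np.savez("w1.npz",**c); print(-c["R"].T@c["t"],c["R"],c["camera_matrix"][0,0])
p=[.5772,.0329,.0044]
print(proj(c,T2(p,[(-.045,.155,.16),(-.045,.035,.16),(0,.18,.155),(0,.01,.155),(.102,.095,.14)])))
```

```text
[ 0.2614  0.0948  1.6381 -0.0003  1.4093  0.2613] [0.4446 0.1308 0.319 ] 0.35427440831268214
[0.4454 0.1977 0.462 ] [[ 1.      0.0006  0.0001]
 [ 0.0005 -0.9643  0.2649]
 [ 0.0002 -0.2649 -0.9643]] 299.25297325764603
[[365.5005 138.9791]
 [357.4959 251.9606]
 [411.3999 112.7584]
 [394.4872 270.4444]
 [487.9353 193.8763]]
```

View pics/w1.png

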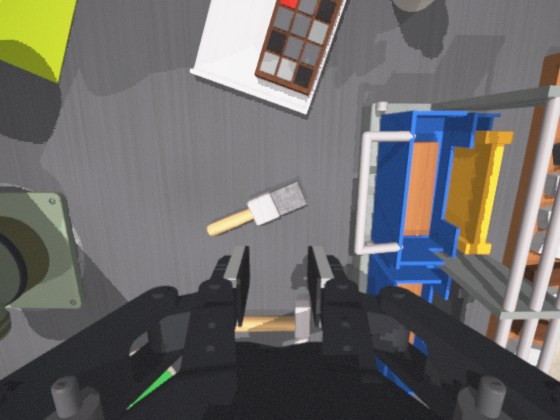

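The close view shows the handle corners at (366,137) and (361,250), within 3 px of the prediction, so the handle is at about (0.534, 0.129, 0.16). I'll descend on it.

Request:
move_arm(motion="0 0 0 0 30 0 0.65;0 0 0 0 30 0 0.65;0 0 0 0 29 0 0.65;0 0 0 0 0 25 0.65;0 0 0 0 0 25 0.65;0 0 0 0 0 25 0.65;0 0 0 0 0 25 0.65;0 0 0 0 0 25 0.65;0 0 0 0 0 20 0.65;0 0 0 0 0 15 0.65;0 0 0 0 0 14 0.65;0 0 0 0 0 0 0.65;0 0 0 0 0 0 0.65")

```text
time: 3.82
ee_pos: [0.5331, 0.1285, 0.1447]
eef_rot: [[0.001, 1.0, -0.002], [1.0, -0.001, -0.001], [-0.001, -0.002, -1.0]]
contact_force: [-0.3, -0.2, 0.4]
grip_width: 0.349
finger_force: 0.0
```

Request:
move_arm(motion="0 0 0 0 0 0 1;0 0 0 0 0 0 1;0 0 0 0 0 0 1;0 0 0 0 0 0 1;0 0 0 0 0 0 1;0 0 0 0 0 0 1")

```text
time: 4.32
ee_pos: [0.5316, 0.1288, 0.1463]
eef_rot: [[0.0, 1.0, -0.004], [1.0, -0.0, -0.0], [-0.0, -0.004, -1.0]]
contact_force: [-5.5, -0.1, 3.7]
grip_width: 0.088
finger_force: 58.5
```

Request:
move_arm(motion="-2.1 0 0 0 -3.12 1.71 1;-2.1 0 0 0 -3.12 1.71 1;-2.1 0 0 0 -3.12 1.71 1;-2.1 0 0 0 -3.12 1.71 1;-2.1 0 0 0 -3.12 1.71 1;-2.1 0 0 0 -3.12 1.71 1;-2.1 0 0 0 -3.12 1.71 1;-2.1 0 0 0 -3.12 1.71 1;-2.1 0 0 0 -3.12 1.71 1;-2.1 0 0 0 -3.12 1.71 1")

```text
time: 5.15
ee_pos: [0.5077, 0.1288, 0.1281]
eef_rot: [[0.0, 0.93, 0.367], [1.0, -0.001, 0.001], [0.001, 0.367, -0.93]]
contact_force: [-6.9, -6.6, 18.7]
grip_width: 0.092
finger_force: 60.6
```

Request:
move_arm(motion="-2.1 0 0 0 -3.12 1.71 1;-2.1 0 0 0 -3.12 1.71 1;-2.1 0 0 0 -3.12 1.71 1;-2.1 0 0 0 -3.12 1.71 1;-2.1 0 0 0 -3.12 1.71 1;-2.1 0 0 0 -3.12 1.71 1;-2.1 0 0 0 -3.12 1.71 1;-2.1 0 0 0 -3.12 1.71 1;-2.1 0 0 0 -3.12 1.71 1;-2.1 0 0 0 -3.12 1.71 1;0 0 0 0 0 0 1;0 0 0 0 0 0 1")

```text
time: 6.15
ee_pos: [0.4982, 0.128, 0.1314]
eef_rot: [[0.014, 0.792, 0.611], [1.0, -0.002, -0.02], [-0.015, 0.611, -0.792]]
contact_force: [18.5, -7.3, -7.7]
grip_width: 0.081
finger_force: 61.4
```

Run:
```python
from h import *
from workcell import vision,observe
s=observe();print(s["q"],s["joint_velocities"],s["ee_pos"],s["eef_rot"],s["contact_force"],s["wrist_torque"])
for n in("side","wrist"):
    c=vision.get_calibration(n); im=vision.read_camera(n)
    cv2.imwrite(f"pics/{n}2.png",im if n=="wrist" else cv2.resize(im[120:320,120:340],None,fx=2.7,fy=2.7))
    np.savez(n+"2.npz",**c)
s=observe();print(s["time"],s["ee_pos"],s["contact_force"])
```

```text
[ 0.3818  0.1554  2.3126 -1.345   0.2555  1.6488] [-0.0037 -0.0009 -0.     -0.001  -0.0053 -0.0032] [0.4982 0.128  0.1314] [[ 0.0138  0.7917  0.6108]
 [ 0.9998 -0.0018 -0.0202]
 [-0.0149  0.611  -0.7915]] [18.5118 -7.3007 -7.7211] [-1.3589 -1.4684 -0.5743]
6.25 [0.4982 0.1279 0.1314] [17.6129 -7.7099 -7.1011]
```

View pics/side2.png

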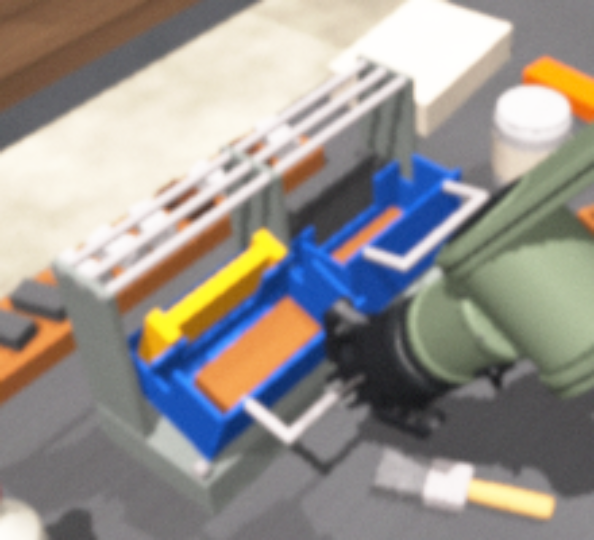

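The side view shows the bin only about 0.4 rad open and still held at the handle (crop (345,390)). Joint 4 ran to its end because the wrist straightened. I'll bring the tool back towards vertical around the bar, then pull on with a nearly upright tool.

Request:
move_arm(motion="2.8 0 0 0 -0.3 1 1;2.8 0 0 0 -0.3 1 1;2.8 0 0 0 -0.3 1.5 1;2.8 0 0 0 -0.3 1.5 1")

```text
time: 6.58
ee_pos: [0.4973, 0.1271, 0.129]
eef_rot: [[0.015, 0.867, 0.499], [1.0, -0.005, -0.022], [-0.016, 0.499, -0.866]]
contact_force: [-16.2, -6.5, 29.2]
grip_width: 0.081
finger_force: 67.6
```

Run:
```python
from h import *
from workcell import observe
s=observe();print(s["q"],s["ee_pos"],s["eef_rot"],s["contact_force"],s["grip_width"])
```

```text
[ 0.3453  0.161   2.2206 -0.6254  0.3291  0.9078] [0.4973 0.1271 0.129 ] [[ 0.0151  0.8666  0.4987]
 [ 0.9998 -0.0049 -0.0217]
 [-0.0163  0.4989 -0.8665]] [-16.249   -6.5266  29.1631] 0.08052200124061515
```

Request:
move_arm(motion="2.8 0 0 0 -0.4 0.5 1;2.8 0 0 0 -0.4 0.5 1;2.8 0 0 0 -0.4 0.5 1;2.8 0 0 0 -0.4 0.5 1;2.8 0 0 0 -0.4 0.5 1;2.8 0 0 0 -0.4 0.5 1")

```text
time: 7.08
ee_pos: [0.4945, 0.1274, 0.1249]
eef_rot: [[0.015, 0.975, 0.222], [1.0, -0.011, -0.019], [-0.016, 0.223, -0.975]]
contact_force: [-11.4, 10.2, 20.2]
grip_width: 0.078
finger_force: 69.6
```

Run:
```python
from h import *
from workcell import observe,vision
s=observe();print(s["q"],s["ee_pos"],s["eef_rot"],s["contact_force"],s["grip_width"])
im=vision.read_camera("side")
cv2.imwrite("pics/side3.png",cv2.resize(im[120:320,120:340],None,fx=2.7,fy=2.7))
```

```text
[ 0.2794  0.2305  2.0185 -0.1261  0.6857  0.3815] [0.4945 0.1274 0.1249] [[ 0.0146  0.9748  0.2224]
 [ 0.9998 -0.0106 -0.0191]
 [-0.0162  0.2227 -0.9748]] [-11.388   10.1976  20.1766] 0.07808665309625318
```

View pics/side3.png

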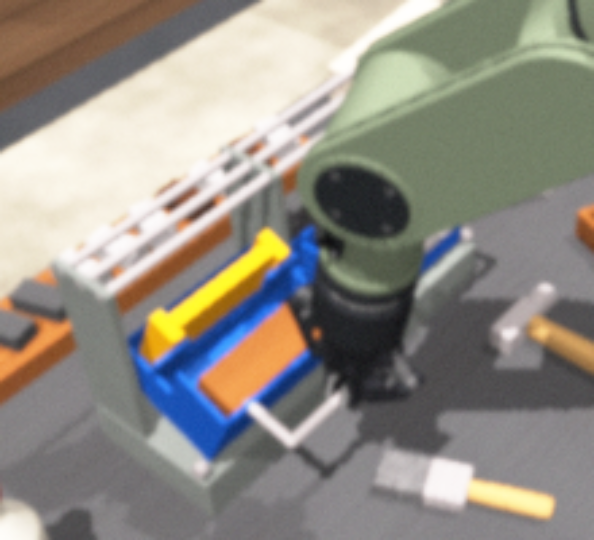

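Request:
move_arm(motion="0 0 0 0 -2.5 2.6 1;0 0 0 0 -2.5 2.6 1;0 0 0 0 -2.4 2.6 1;0 0 0 0 -2.3 2.6 1;0 0 0 0 -2.3 2.6 1;0 0 0 0 -2.3 2.6 1;0 0 0 0 -2.2 2.6 1;0 0 0 0 -2.2 2.6 1;0 0 0 0 -2.1 2.6 1;0 0 0 0 -2 2.6 1;0 0 0 0 0 0 1")

```text
time: 8.05
ee_pos: [0.4776, 0.1269, 0.0934]
eef_rot: [[0.014, 0.975, 0.224], [1.0, -0.01, -0.02], [-0.017, 0.224, -0.974]]
contact_force: [-5.9, -0.3, 5.7]
grip_width: 0.08
finger_force: 73.0
```

Run:
```python
from h import *
from workcell import observe,vision
s=observe();print(s["q"],s["ee_pos"],s["eef_rot"],s["contact_force"],s["grip_width"])
```

```text
[ 0.2901  0.2518  2.0943 -0.1501  0.5899  0.4185] [0.4776 0.1269 0.0934] [[ 0.0142  0.9746  0.2235]
 [ 0.9997 -0.0099 -0.0201]
 [-0.0174  0.2238 -0.9745]] [-5.9283 -0.3076  5.6775] 0.08031537303929746
```

Handle geometry puts the tilt at about 0.73 rad, since the bar radius of 0.110 matches. Before reaching for the beam I'll fit a quick kinematic model to the logged poses, to keep the wrist away from its limits.

```bash
cat > kin.py <<'E'
from h import *
RY=lambda a:Rn.from_euler('y',a).as_matrix(); RZ=lambda a:Rn.from_euler('z',a).as_matrix()
def fk(q,k):
    A=RZ(q[0]); F=RY(q[1]+q[2]); W=A@F@RZ(q[3])@RY(q[4])@RZ(k[4]+q[5])
    p=A@(np.array([k[5],0,k[0]])+RY(q[1])@[0,0,k[1]]+F@[0,0,k[2]])+W@[0,0,k[3]]
    return p,W
D=[([-1.301,.3203,1.5657,0,1.2574,-.0201],[.1642,-.5505,.2305]),([.2614,.0948,1.6381,-.0003,1.4093,.2613],[.4446,.1308,.319]),
([.3818,.1554,2.3126,-1.345,.2555,1.6488],[.4982,.128,.1314]),([.3453,.161,2.2206,-.6254,.3291,.9078],[.4973,.1271,.129]),
([.2794,.2305,2.0185,-.1261,.6857,.3815],[.4945,.1274,.1249]),([.2901,.2518,2.0943,-.1501,.5899,.4185],[.4776,.1269,.0934])]
K=least_squares(lambda k:np.r_[np.concatenate([fk(q,np.r_[k[:4],0,k[4]])[0]-p for q,p in D]),1e-3*(k[4])],[.15,.57,.41,.3,0]).x
K=np.r_[K[:4],0,K[4]]
q,_=D[4]; K[4]=0
R5=np.array([[.0146,.9748,.2224],[.9998,-.0106,-.0191],[-.0162,.2227,-.9748]])
d=(fk(q,K)[1].T@R5); K[4]=np.arctan2(d[1,0],d[0,0])
def ik(p,R,q0):
    def f(q):
        a,W=fk(q,K); return np.r_[(a-p)*10,(Rn.from_matrix(W.T@R)).as_rotvec()]
    r=least_squares(f,q0,bounds=([-3.1,-.84,.21,-1.3,.06,-2.5],[3.1,2,2.6,4.4,2.6,2.5])); return r.x,np.abs(r.fun).max()
E
python3 - <<'E'
from kin import *
print(K,[1000*(fk(q,K)[0]-p) for q,p in D]); print(fk(D[3][0],K)[1])
hinge=np.array([.575,.129,.06]); 
for a in (.65,.73):
  B=RY(-a); R=np.c_[[0,1,0],B[:,0],-B[:,2]]
  for up in (0,.05,.1,.2):
    p=hinge+B@[.102,0,.044+up]; print(a,up,p,*ik(p,R,[.27,.3,1.9,-.15,.5,.4]))
E
```

```text
[0.0984 0.5575 0.3926 0.2734 1.5708 0.023 ] [array([-11.9267,  -0.1396,   2.0261]), array([  2.7542, -11.2071,  -2.2745]), array([-2.5284, -1.5461, -5.3857]), array([-0.6999, -3.4339, -1.6864]), array([ 4.7189, -6.8201,  3.5286]), array([ 7.3524, -5.8627,  3.7919])]
[[ 0.0151  0.8666  0.4988]
 [ 0.9998 -0.005  -0.0217]
 [-0.0163  0.499  -0.8665]]
0.65 0 [0.6296 0.129  0.1568] [ 0.2711  0.2954  1.9905 -0.6377  0.2757  0.8371] 2.6713469386659622e-11
0.65 0.05 [0.5993 0.129  0.1966] [ 0.289   0.2019  1.9962 -0.5161  0.3571  0.7209] 2.220446049250313e-15
0.65 0.1 [0.5691 0.129  0.2364] [ 0.3094  0.1115  1.9895 -0.4361  0.4513  0.6462] 1.841743424435549e-10
0.65 0.2 [0.5085 0.129  0.316 ] [ 0.3596 -0.0534  1.939  -0.3511  0.6679  0.5708] 5.476265446533532e-10
0.73 0 [0.6217 0.129  0.1608] [ 0.2856  0.2735  2.0582 -1.0881  0.2137  1.2939] 1.942890293094024e-15
0.73 0.05 [0.5883 0.129  0.1981] [ 0.3076  0.1745  2.0725 -0.8334  0.2763  1.0466] 5.536391366276738e-15
0.73 0.1 [0.555  0.129  0.2353] [ 0.3332  0.0773  2.0738 -0.6659  0.3609  0.8863] 1.498610127120731e-10
0.73 0.2 [0.4883 0.129  0.3098] [ 0.399  -0.1041  2.0379 -0.4963  0.5753  0.7308] 1.0103029524088925e-13
```

Request:
move_arm(motion="0 0 0 0 0 0 0.8;0 0 0 0 0 0 0.7;0 0 0 0 0 0 0.65;0 0 0 0 0 0 0.65;0 0 0 0 0 -15 0.65;0 0 0 0 0 -20 0.65;0 0 0 0 0 -30 0.65;0 0 0 0 0 -30 0.65;0 0 0 0 0 -30 0.65;0 0 0 0 0 -30 0.6;0 0 0 0 0 -20 0.5")

```text
time: 8.97
ee_pos: [0.4398, 0.1302, 0.2641]
eef_rot: [[0.015, 0.974, 0.225], [1.0, -0.01, -0.02], [-0.017, 0.225, -0.974]]
contact_force: [1.4, -0.3, -0.3]
grip_width: 0.499
finger_force: 0.0
```

Request:
move_arm(motion="-5.4 0.24 -0.17 0 0 0 0.5;-5.4 0.24 -0.17 0 0 0 0.5;-5.4 0.24 -0.17 0 0 0 0.5;-5.4 0.24 -0.17 0 0 0 0.5;-5.4 0.24 -0.17 0 0 0 0.5;0 0 0 0 15 16 0.5;0 0 0 0 15 16 0.5;0 0 0 0 15 16 0.5;0 0 0 0 15 16 0.5;0 0 0 -1 14 15 0.5;0 0 0 0 0 0 0.5")

```text
time: 9.88
ee_pos: [0.5499, 0.1296, 0.2473]
eef_rot: [[-0.006, 0.77, 0.638], [1.0, 0.009, -0.001], [-0.006, 0.638, -0.77]]
contact_force: [0.6, 0.2, 0.3]
grip_width: 0.501
finger_force: 0.0
```

Run:
```python
from kin import *
from workcell import observe,vision
s=observe();print(s["q"],s["ee_pos"],s["eef_rot"],s["contact_force"],s["grip_width"])
c=vision.get_calibration("wrist");cv2.imwrite("pics/w4.png",vision.read_camera("wrist"));np.savez("w4.npz",**c)
for a in (.7,.73):
  B=RY(-a); X=np.array([.575,.129,.06])+np.array([(.095,.070,.08),(.095,-.070,.08),(.109,.0,.08),(.095,0,.08),(.082,.085,.066),(.0,.085,.095)])@B.T
  print(a,proj(c,X))
```

```text
[ 0.3274  0.0465  2.0734 -0.5437  0.41    0.753 ] [0.5499 0.1296 0.2473] [[-0.0062  0.7697  0.6384]
 [ 1.      0.0089 -0.001 ]
 [-0.0064  0.6384 -0.7697]] [0.6229 0.1965 0.2789] 0.5010778092827516
0.7 [[269.4222 124.6393]
 [269.1492 298.3276]
 [287.3266 218.6529]
 [269.2577 218.4532]
 [252.7299 103.9041]
 [124.5234  99.9219]]
0.73 [[265.8187 124.5613]
 [266.0838 300.1454]
 [284.2176 219.8522]
 [265.938  219.4875]
 [249.7116 103.625 ]
 [120.2968  99.9265]]
```

View pics/w4.png

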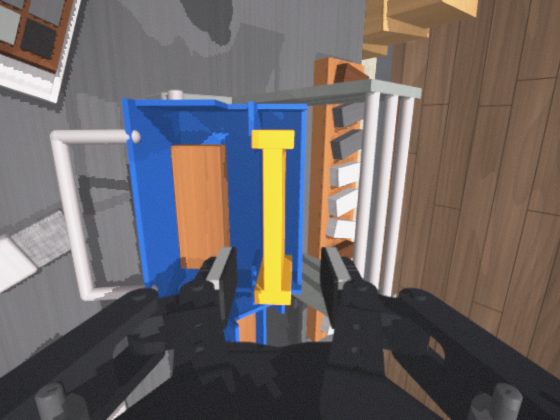

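The wrist view looks down the bin. The beam's web runs from (273,131) to (273,303), about 4 mm toward -y of nominal, and is parallel to the pads. The fingers straddle it, so I'll go in along the tool axis and check the wrist on the way.

Request:
move_arm(motion="-1.5 0 0 -2 -2 0 0.5;0 0 0 -2.5 -2.5 10 0.5;0 0 0 0 0 14 0.5;0 0 0 0 0 14 0.5;0 0 0 0 0 14 0.5;0 0 0 0 0 14 0.5;0 0 0 0 0 0 0.5")

```text
time: 10.52
ee_pos: [0.5862, 0.1247, 0.1929]
eef_rot: [[-0.007, 0.755, 0.655], [1.0, 0.011, -0.001], [-0.008, 0.655, -0.755]]
contact_force: [-0.4, 0.0, -0.5]
grip_width: 0.497
finger_force: 0.0
```

Run:
```python
from kin import *
from workcell import observe
s=observe();print(s["q"],s["ee_pos"],s["eef_rot"],s["contact_force"])
print(ik(np.array([.6212,.125,.159])+s["ee_pos"]-0*s["ee_pos"]-s["ee_pos"],s["eef_rot"],s["q"]), ik(s["ee_pos"],s["eef_rot"],s["q"]))
```

```text
[ 0.2911  0.1657  2.1144 -0.8559  0.2536  1.0516] [0.5862 0.1247 0.1929] [[-0.0072  0.7552  0.6554]
 [ 0.9999  0.0107 -0.0014]
 [-0.0081  0.6554 -0.7553]] [-0.3652  0.0171 -0.5288]
(array([ 0.2764,  0.2744,  2.0534, -0.998 ,  0.2161,  1.1875]), np.float64(3.3306690738754696e-15)) (array([ 0.2981,  0.1774,  2.0767, -0.7943,  0.2752,  0.9925]), np.float64(1.4980820827086271e-13))
```

Request:
move_arm(motion="0 0 0 0 2 10 0.5;0 0 0 0 2 10 0.5;0 0 0 0 0 10 0.5;0 0 0 0 0 10 0.5;0 0 0 0 0 8 0.5;0 0 0 0 0 0 0.5;0 0 0 0 0 0 0.5")

```text
time: 11.1
ee_pos: [0.6209, 0.125, 0.1618]
eef_rot: [[-0.007, 0.753, 0.658], [1.0, 0.01, -0.0], [-0.007, 0.658, -0.753]]
contact_force: [0.6, 0.4, -0.6]
grip_width: 0.5
finger_force: 0.0
```

Run:
```python
from workcell import observe
s=observe();print(s["q"],s["ee_pos"],s["contact_force"])
```

```text
[ 0.26855518  0.25799709  2.09214337 -1.09632585  0.19803298  1.28252315] [0.62090596 0.12502685 0.16182771] [ 0.61172025  0.41022827 -0.58458104]
```

Request:
move_arm(motion="0 0 0 0 0 0 0.7;0 0 0 0 0 0 0.8;0 0 0 0 0 0 1;0 0 0 0 0 0 1;0 0 0 0 0 0 1;0 0 0 0 0 0 1;0 0 0 0 0 0 1")

```text
time: 11.68
ee_pos: [0.6212, 0.125, 0.1612]
eef_rot: [[-0.007, 0.753, 0.658], [1.0, 0.01, -0.0], [-0.007, 0.658, -0.753]]
contact_force: [-2.4, 1.3, -0.7]
grip_width: 0.161
finger_force: 61.7
```

Gripped on a width of 13.7 mm, which is the web. Lifting straight out along the tool axis.

Request:
move_arm(motion="0 0 0 0 0 -5 1;0 0 0 0 0 -10 1;0 0 0 0 0 -12 1;0 0 0 0 0 -14 1;0 0 0 0 0 -14 1;0 0 0 0 0 -14 1;0 0 0 0 0 -14 1;0 0 0 0 0 -14 1;0 0 0 0 0 -14 1;0 0 0 0 0 -14 1;0 0 0 0 0 -5 1;0 0 0 0 0 0 1")

```text
time: 12.68
ee_pos: [0.5356, 0.125, 0.26]
eef_rot: [[-0.007, 0.752, 0.659], [1.0, 0.01, -0.0], [-0.006, 0.659, -0.752]]
contact_force: [0.3, 0.3, -3.9]
grip_width: 0.155
finger_force: 61.3
```

Run:
```python
from workcell import observe,vision
import cv2
s=observe();print(s["q"],s["ee_pos"],s["contact_force"])
im=vision.read_camera("side")
cv2.imwrite("pics/side5.png",cv2.resize(im[100:400,100:340],None,fx=2,fy=2))
```

```text
[ 0.33341651  0.00318057  2.09767447 -0.57264     0.40939675  0.77950069] [0.53558905 0.1250152  0.26002165] [ 0.30917175  0.33169666 -3.8562706 ]
```

View pics/side5.png

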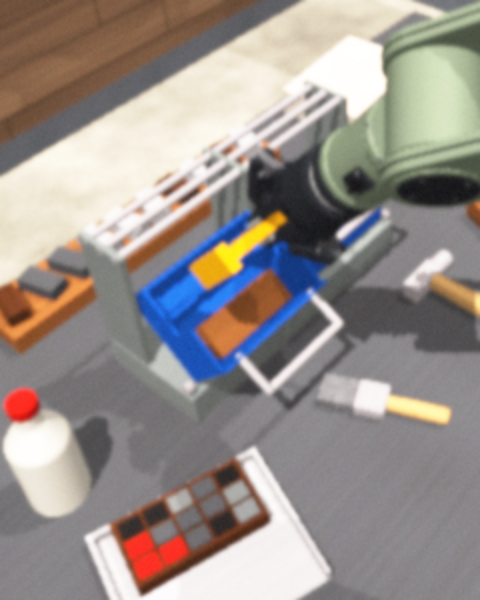

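The side view shows the golden beam in the gripper (about (240,250)), clear of the bin, and the bin stays open. Next I'll turn it upright and carry it to above the galley.

Request:
move_arm(motion="5.15 0 0 0 0 0 1;5.15 0 0 0 0 0 1;5.15 0 0 0 0 0 1;5.15 0 0 0 0 0 1;5.15 0 0 0 0 0 1;5.15 0 0 0 0 0 1;5.15 0 0 0 0 0 1;5.15 0 0 0 0 0 1;0 0 0 27 -15 0 1;0 0 0 27 -15 0 1;0 0 0 27 -15 0 1;0 0 0 27 -15 0 1;0 0 0 27 -15 0 1;0 0 0 27 -15 0 1;0 0 0 27 -15 0 1;0 0 0 26 -15 0 1;0 0 6.3 0 0 0 1;0 0 6.3 0 0 0 1;0 0 6.2 0 0 0 1;0 0 0 0 0 0 1")

```text
time: 14.4
ee_pos: [0.4155, 0.3392, 0.2556]
eef_rot: [[0.318, 0.948, 0.007], [0.948, -0.318, -0.009], [-0.006, 0.009, -1.0]]
contact_force: [0.5, 0.6, -4.2]
grip_width: 0.154
finger_force: 61.4
```

Run:
```python
from h import *
from workcell import observe,vision
s=observe();print(s["q"],s["ee_pos"],s["eef_rot"],s["contact_force"],s["grip_width"])
c=vision.get_calibration("wrist");cv2.imwrite("pics/w6.png",cv2.resize(vision.read_camera("wrist"),None,fx=1.4,fy=1.4));np.savez("w6.npz",**c)
p=[.4342,.3333,-.328]
X=[(0,.075,.028),(0,-.075,.028),(.08,.075,.028),(.08,-.075,.028),(-.085,.1,.018),(-.085,-.1,.018),(.085,.1,.018)]
print(proj(c,T2(p,X))*1.4)
```

```text
[ 0.6698  0.2442  1.6097 -0.0116  1.2881  0.9967] [0.4155 0.3392 0.2556] [[ 0.3181  0.948   0.0066]
 [ 0.9481 -0.318  -0.009 ]
 [-0.0065  0.0091 -0.9999]] [ 0.4547  0.6084 -4.1935] 0.15441493260890693
[[409.3592 168.0462]
 [406.5944 333.8629]
 [503.2045 168.736 ]
 [491.0267 333.8889]
 [309.7785 137.4628]
 [319.0996 353.9482]
 [507.9747 138.7891]]
```

View pics/w6.png

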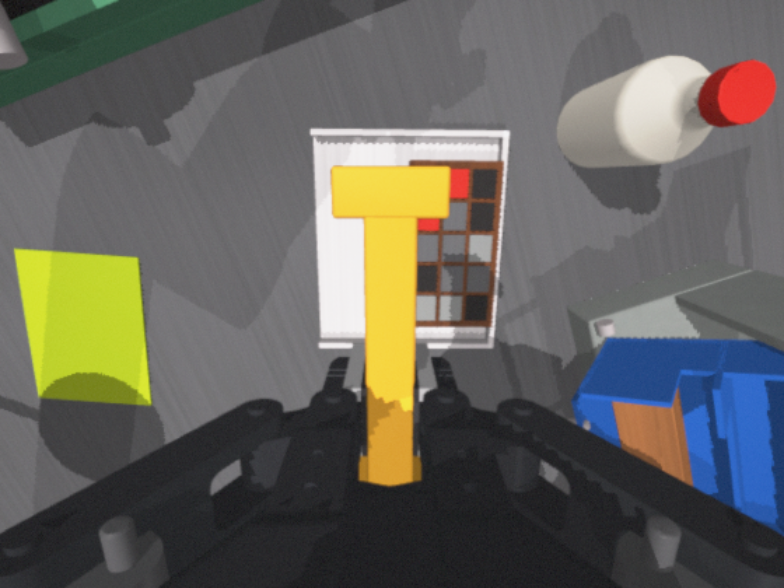

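The wrist view shows the upright beam over the galley, parallel to its rims. The forme's face corner is at (410,161), predicted (409,168). So the face distance agrees to about 1 mm, and only a harmless few-mm shift along y remains. Now the beam can go down.

Request:
move_arm(motion="0.5 0.4 0 1 0 5 1;0 0 0 1 0 12 1;0 0 0 1 0 17 1;0 0 0 0 0 17 1;0 0 0 0 0 17 1;0 0 0 0 0 17 1;0 0 0 0 0 17 1;0 0 0 0 0 17 1;0 0 0 0 0 17 1;0 0 0 0 0 17 1;0 0 0 0 0 15 1;0 0 0 0 0 10 1;0 0 0 0 0 5 1;0 0 0 0 0 0 1")

```text
time: 15.62
ee_pos: [0.4157, 0.3415, 0.0727]
eef_rot: [[0.316, 0.949, -0.001], [0.949, -0.316, 0.0], [0.0, -0.001, -1.0]]
contact_force: [-0.4, 0.6, -3.7]
grip_width: 0.154
finger_force: 61.5
```

Run:
```python
from h import *
from workcell import observe,vision
s=observe();print(s["q"],s["ee_pos"],s["eef_rot"],s["contact_force"],s["grip_width"])
g=np.array([.4342,.3333]);d=s["ee_pos"][:2]-g;a=-.328
print("galley x,y",d@[np.cos(a),np.sin(a)],d@[-np.sin(a),np.cos(a)])
```

```text
[0.6657 0.4145 1.8666 0.0013 0.8612 0.9865] [0.4157 0.3415 0.0727] [[ 0.3162  0.9487 -0.0011]
 [ 0.9487 -0.3162  0.0004]
 [ 0.     -0.0012 -1.    ]] [-0.4269  0.6182 -3.6787] 0.15397140416315883
galley x,y -0.020123886768653017 0.0017837806377330344
```

Request:
move_arm(motion="0 0 0 0 0 3 1;0 0 0 0 0 3 1;0 0 0 0 0 3 1;0 0 0 0 0 3 1;0 0 0 0 0 3 1;0 0 0 0 0 2 1;0 0 0 0 0 2 1;0 0 0 0 0 2 1;0 0 0 0 0 1 1;0 0 0 0 0 1 1;0 0 0 0 0 1 1")

```text
time: 16.53
ee_pos: [0.416, 0.3421, 0.0499]
eef_rot: [[0.317, 0.949, 0.001], [0.949, -0.317, 0.002], [0.002, 0.0, -1.0]]
contact_force: [0.5, -0.8, -3.6]
grip_width: 0.159
finger_force: 61.5
```

Request:
move_arm(motion="0 0 0 0 0 1 1;0 0 0 0 0 1 1;0 0 0 0 0 0 1")

```text
time: 16.78
ee_pos: [0.4159, 0.342, 0.0478]
eef_rot: [[0.317, 0.949, 0.0], [0.949, -0.317, 0.002], [0.002, -0.0, -1.0]]
contact_force: [0.2, 0.1, -2.3]
grip_width: 0.151
finger_force: 61.5
```

Request:
move_arm(motion="0 0 0 0 0 1 1;0 0 0 0 0 0 1")

```text
time: 16.95
ee_pos: [0.4159, 0.342, 0.0468]
eef_rot: [[0.317, 0.949, 0.001], [0.949, -0.317, 0.002], [0.002, -0.0, -1.0]]
contact_force: [0.5, -0.6, -3.0]
grip_width: 0.162
finger_force: 61.5
```

Request:
move_arm(motion="0 0 0 0 0 1 1;0 0 0 0 0 0 1")

```text
time: 17.12
ee_pos: [0.4159, 0.342, 0.0458]
eef_rot: [[0.317, 0.949, 0.0], [0.949, -0.317, 0.002], [0.002, -0.0, -1.0]]
contact_force: [-0.1, -0.2, -3.3]
grip_width: 0.155
finger_force: 61.5
```

Request:
move_arm(motion="0 0 0 0 0 1 1;0 0 0 0 0 0 1")

```text
time: 17.28
ee_pos: [0.4159, 0.342, 0.0448]
eef_rot: [[0.317, 0.949, 0.0], [0.949, -0.317, 0.002], [0.002, -0.0, -1.0]]
contact_force: [0.5, 0.3, -4.3]
grip_width: 0.154
finger_force: 61.5
```

Request:
move_arm(motion="0 0 0 0 0 1 1;0 0 0 0 0 0 1")

```text
time: 17.45
ee_pos: [0.4159, 0.342, 0.0437]
eef_rot: [[0.317, 0.949, 0.0], [0.949, -0.317, 0.002], [0.002, -0.0, -1.0]]
contact_force: [-0.2, 0.2, -4.1]
grip_width: 0.156
finger_force: 61.5
```

Request:
move_arm(motion="0 0 0 0 0 1 1;0 0 0 0 0 0 1")

```text
time: 17.62
ee_pos: [0.4161, 0.3422, 0.0434]
eef_rot: [[0.317, 0.949, 0.001], [0.949, -0.317, 0.002], [0.002, 0.0, -1.0]]
contact_force: [-1.0, 0.7, 0.1]
grip_width: 0.155
finger_force: 62.2
```

Request:
move_arm(motion="0 0 0 0 0 1 1;0 0 0 0 0 0 1")

```text
time: 17.78
ee_pos: [0.4161, 0.3423, 0.0432]
eef_rot: [[0.317, 0.949, 0.001], [0.949, -0.317, 0.002], [0.003, 0.0, -1.0]]
contact_force: [-1.9, -0.6, 8.6]
grip_width: 0.155
finger_force: 63.2
```

The beam touched down at TCP z 0.0434, as expected, at galley x about -0.020. I'll release it, rise and go back to the bin handle.

Request:
move_arm(motion="0 0 0 0 0 -0.8 1;0 0 0 0 0 0 0.9;0 0 0 0 0 0 0.75;0 0 0 0 0 0 0.6;0 0 0 0 0 0 0.6;0 0 0 0 0 0 0.6;0 0 0 0 0 -5 0.6;0 0 0 0 0 -10 0.6;0 0 0 0 0 -15 0.6;0 0 0 0 0 -25 0.6;0 0 0 0 0 -25 0.6;0 0 0 0 0 -25 0.6;0 0 0 0 0 -25 0.6;0 0 0 0 0 -25 0.6;0 0 0 0 0 -25 0.6;0 0 0 0 0 -30 0.6;0 0 -6.3 0 0 0 0.6;0 0 -6.2 0 0 0 0.6;0 0 -6.2 0 0 0 0.6;0 0 0 0 0 0 0.6")

```text
time: 19.45
ee_pos: [0.4158, 0.3416, 0.2539]
eef_rot: [[-0.006, 1.0, 0.002], [1.0, 0.006, 0.003], [0.003, 0.002, -1.0]]
contact_force: [-0.2, -0.5, -0.7]
grip_width: 0.399
finger_force: 0.0
```

Request:
move_arm(motion="0 0 0 -27 3 0 0.65;0 0 0 -27 3 0 0.65;0 0 0 -27 3 0 0.65;0 0 0 -27 3 0 0.65;0 0 0 -27 3 0 0.65;0 0 0 -27 3 0 0.65;0 0 0 -27 3 0 0.65;0 0 0 -24 3 0 0.65;-6.5 0 0 0 0 0 0.65;-6.5 0 0 0 0 0 0.65;0 0 0 0 0 0 0.65")

```text
time: 20.37
ee_pos: [0.4365, 0.1274, 0.2516]
eef_rot: [[-0.002, 0.975, 0.224], [1.0, 0.001, 0.002], [0.001, 0.224, -0.975]]
contact_force: [-1.0, 0.1, -0.3]
grip_width: 0.35
finger_force: 0.0
```

Run:
```python
from h import *
from workcell import observe,vision
s=observe();print(s["time"],s["q"],s["ee_pos"],s["eef_rot"],s["contact_force"],s["grip_width"])
# gold blob in the top camera, against the beam standing at its target
c=vision.get_calibration("top");im=vision.read_camera("top");cv2.imwrite("pics/top7.png",im)
hsv=cv2.cvtColor(im,cv2.COLOR_BGR2HSV); m=cv2.inRange(hsv,(18,150,80),(27,255,255))
n,l,st,ce=cv2.connectedComponentsWithStats(m)
for i in range(1,n):
    if st[i,4]>30: print(st[i],ce[i])
def beam(dx,dy,a):
    X=T2([dx,dy,a],[(x,y,z) for z in(.0,.074) for x,y in[(-.015,-.07),(.015,-.07),(.015,.07),(-.015,.07)]])
    return T2([.4342,.3333,-.328],X+[0,0,.004])
hull=proj(c,beam(-.02,.0,0));print(hull.min(0),hull.max(0),hull[4:].mean(0))
```

```text
20.3667 [ 0.3047  0.0084  1.9219 -0.0781  0.9963  0.3387] [0.4365 0.1274 0.2516] [[-0.0016  0.9746  0.2239]
 [ 1.      0.0012  0.0018]
 [ 0.0014  0.2239 -0.9746]] [-1.0289  0.0793 -0.2814] 0.3495344550418191
[141 248  31  15 153] [153.5882 255.4248]
[139.4207 247.1638] [189.3382 271.9403] [162.0299 258.8571]
```

Run:
```python
from h import *
from workcell import vision
c=vision.get_calibration("top");im=cv2.imread("pics/top7.png")
hsv=cv2.cvtColor(im,cv2.COLOR_BGR2HSV)
m=cv2.inRange(hsv,(14,110,40),(28,255,255)); w=np.zeros_like(m); w[235:285,125:205]=m[235:285,125:205]
print(cv2.countNonZero(w),cv2.boundingRect(w)); 
S=4
out=[(-.015,.07),(.015,.07),(.015,.057),(.007,.057),(.007,-.057),(.015,-.057),(.015,-.07),(-.015,-.07),(-.015,-.057),(-.007,-.057),(-.007,.057),(-.015,.057)]
W=cv2.resize(w[230:290,120:210],None,fx=S,fy=S,interpolation=cv2.INTER_LINEAR)>127
def render(p):
    M=np.zeros(W.shape,np.uint8)
    lay=[]
    for z in np.linspace(.004,.078,12):
        X=T2([.4342,.3333,-.328],T2(p,[(x,y,z) for x,y in out]))
        cv2.fillPoly(M,[np.round((proj(c,X)-[120,230])*S).astype(np.int32)],1)
    return M>0
best=max(((render((x,y,a))&W).sum()/(render((x,y,a))|W).sum(),x,y,a) for x in np.arange(-.03,-.008,.002) for y in np.arange(-.016,.017,.004) for a in np.arange(-.12,.13,.04))
print(best)
for r in w[245:275:2,135:195]: print("".join(".#"[v>0] for v in r))
```

```text
181 (140, 248, 33, 16)
(np.float64(0.509461164173725), np.float64(-0.017999999999999988), np.float64(0.0), np.float64(2.7755575615628914e-17))Traceback (most recent call last):
  File "<stdin>", line 19, in <module>
  File "<stdin>", line 19, in <genexpr>
TypeError: string indices must be integers, not 'numpy.bool'
```

Request:
move_arm(motion="0 0 0 0 4.6 15 0.65;0 0 0 0 0 25 0.65;0 0 0 0 0 25 0.65;0 0 0 0 0 25 0.65;0 0 0 0 0 25 0.65;0 0 0 0 0 20 0.65;0 0 0 0 0 15 0.65;0 0 0 0 0 10 0.65;0 0 0 0 0 5 0.65;0 0 0 0 0 0 0.65")

```text
time: 21.25
ee_pos: [0.4833, 0.1295, 0.0917]
eef_rot: [[-0.003, 0.975, 0.223], [1.0, 0.003, 0.002], [0.001, 0.223, -0.975]]
contact_force: [0.2, 0.2, 0.5]
grip_width: 0.351
finger_force: 0.0
```

Request:
move_arm(motion="0 0 0 0 0 0 1;0 0 0 0 0 0 1;0 0 0 0 0 0 1;0 0 0 0 0 0 1;0 0 0 0 0 0 1")

```text
time: 21.67
ee_pos: [0.479, 0.1293, 0.092]
eef_rot: [[-0.003, 0.976, 0.218], [1.0, 0.002, 0.002], [0.002, 0.218, -0.976]]
contact_force: [-6.9, 4.2, -1.2]
grip_width: 0.085
finger_force: 58.5
```

Request:
move_arm(motion="0 0 0 0 2.7 -2.9 1;0 0 0 0 2.7 -2.9 1;0 0 0 0 2.7 -2.9 1;0 0 0 0 2.7 -2.9 1;0 0 0 0 2.7 -2.9 1;0 0 0 0 3.1 -2.4 1;0 0 0 0 3.1 -2.4 1;0 0 0 0 3.1 -2.4 1;0 0 0 0 3.1 -2.4 1;0 0 0 0 3.1 -2.4 1")

```text
time: 22.5
ee_pos: [0.4989, 0.1293, 0.1236]
eef_rot: [[-0.002, 0.977, 0.213], [1.0, 0.002, 0.002], [0.002, 0.213, -0.977]]
contact_force: [-13.5, 4.5, 6.7]
grip_width: 0.085
finger_force: 59.5
```

Request:
move_arm(motion="0 0 0 0 3.5 -1.8 1;0 0 0 0 3.5 -1.8 1;0 0 0 0 3.5 -1.8 1;0 0 0 0 3.5 -1.8 1;0 0 0 0 3.5 -1.8 1;0 0 0 0 3.8 -1.1 1;0 0 0 0 3.8 -1.1 1;0 0 0 0 3.8 -1.1 1;0 0 0 0 3.8 -1.1 1;0 0 0 0 0 0 1")

```text
time: 23.33
ee_pos: [0.5305, 0.1294, 0.1471]
eef_rot: [[-0.003, 0.976, 0.22], [1.0, 0.003, 0.002], [0.002, 0.22, -0.976]]
contact_force: [-12.2, -0.5, 12.9]
grip_width: 0.088
finger_force: 62.1
```

Request:
move_arm(motion="0 0 0 0 3 -0.4 1;0 0 0 0 3 -0.4 1;0 0 0 0 2 0 1;0 0 0 0 0 0 1;0 0 0 0 0 0 1")

```text
time: 23.75
ee_pos: [0.5344, 0.1295, 0.1481]
eef_rot: [[-0.002, 0.977, 0.212], [1.0, 0.002, 0.002], [0.002, 0.212, -0.977]]
contact_force: [-20.3, 2.8, 13.2]
grip_width: 0.089
finger_force: 63.8
```

Request:
move_arm(motion="0 0 0 0 2 0 1;0 0 0 0 2 0 1;0 0 0 0 0 0 1")

```text
time: 24.0
ee_pos: [0.5344, 0.1295, 0.148]
eef_rot: [[-0.001, 0.979, 0.204], [1.0, 0.001, 0.002], [0.002, 0.204, -0.979]]
contact_force: [-30.9, 4.2, 19.5]
grip_width: 0.087
finger_force: 64.7
```

It is against the stop: no motion, and the force is rising. I'll relax, release and retreat upward and back.

Request:
move_arm(motion="0 0 0 0 -4 0 1;0 0 0 0 -3 0 0.95;0 0 0 0 0 0 0.85;0 0 0 0 0 0 0.75;0 0 0 0 0 0 0.65;0 0 0 0 0 0 0.65;0 0 0 0 0 0 0.65;0 0 0 0 0 -10 0.65;0 0 0 0 0 -15 0.65;0 0 0 0 0 -25 0.65;0 0 0 0 0 -30 0.65;0 0 0 0 0 -30 0.65;0 0 0 0 0 -30 0.65;0 0 0 -35 0 0 0.65;0 0 0 -35 0 0 0.65;0 0 0 -35 0 0 0.65;0 0 0 -35 0 0 0.65;0 0 0 -35 0 0 0.65;0 0 0 -35 0 0 0.65;0 0 0 0 0 0 0.65")

```text
time: 25.67
ee_pos: [0.5076, -0.0863, 0.2842]
eef_rot: [[0.002, 0.974, 0.227], [1.0, -0.001, -0.002], [-0.001, 0.227, -0.974]]
contact_force: [-0.7, 0.2, -0.1]
grip_width: 0.348
finger_force: 0.0
```

Run:
```python
from h import *
from workcell import observe,vision
s=observe();print(s["time"],s["q"],s["ee_pos"],s["contact_force"],s["grip_width"])
c=vision.get_calibration("top");im=vision.read_camera("top");old=cv2.imread("pics/top0.png")
hsv=cv2.cvtColor(im,cv2.COLOR_BGR2HSV)
m=cv2.inRange(hsv,(14,110,40),(28,255,255)); w=np.zeros_like(m); w[235:285,125:205]=m[235:285,125:205]
print(cv2.countNonZero(w),cv2.boundingRect(w)); S=4
out=[(-.015,.07),(.015,.07),(.015,.057),(.007,.057),(.007,-.057),(.015,-.057),(.015,-.07),(-.015,-.07),(-.015,-.057),(-.007,-.057),(-.007,.057),(-.015,.057)]
W=cv2.resize(w[230:290,120:210],None,fx=S,fy=S)>127
def sc(p):
    M=np.zeros(W.shape,np.uint8)
    for z in np.linspace(.004,.078,12):
        X=T2([.4342,.3333,-.328],T2(p,[(x,y,z) for x,y in out]))
        cv2.fillPoly(M,[np.round((proj(c,X)-[120,230])*S).astype(np.int32)],1)
    M=M>0; return (M&W).sum()/(M|W).sum()
print(max((sc((x,y,a)),x,y,a) for x in np.arange(-.03,-.008,.002) for y in np.arange(-.016,.017,.004) for a in np.arange(-.12,.13,.04)))
# bins/loose things: difference of start and now in patches
for n,(u,v,a,b) in dict(handleL=(205,205,252,222),handleR=(268,205,315,222),bottle=(130,175,168,212),can=(360,172,400,214),mallet=(298,230,330,300),brush=(234,234,266,290)).items():
    A,B=old[v:b,u:a].astype(np.float32).mean(2),im[v:b,u:a].astype(np.float32).mean(2)
    print(n,cv2.phaseCorrelate(A,B),abs(A-B).mean())
```

```text
25.6667 [-0.2205  0.0822  1.7595  0.0546  1.0767 -0.2395] [ 0.5076 -0.0863  0.2842] [-0.7263  0.2444 -0.1046] 0.3484167722641137
290 (140, 248, 49, 23)
(np.float64(0.822110190853439), np.float64(-0.017999999999999988), np.float64(0.0), np.float64(2.7755575615628914e-17))
handleL ((-0.027579042931460407, -0.13532864656329657), 0.8945978311476884) 8.740927
handleR ((-0.40304272087577075, 0.6153027938656805), 0.3483733358206572) 23.921568
bottle ((0.004590087124526576, 0.0262946633334451), 0.9975888736546039) 0.754386
can ((0.12961985237963702, 0.6322258490338548), 0.9697356255849202) 7.528572
mallet ((0.9047811462222146, -3.577998616519352), 0.07141144656472737) 18.964434
brush ((-0.10030179994598498, 0.0677250673420744), 0.9690241341789564) 2.5987723
```

```bash
python3 -c "
from workcell import job_done
print(job_done())"
```

```text
the job is handed in; nothing more can be done
None
```

I handed the job in at about 26 s. By the last camera check the golden beam stands upright on the galley floor about 3 mm from the forme, parallel and centred, and its bin is back fully shut; joint 4 briefly read -1.345 against its -1.34 limit during the first pull, and the result gave no verdict.

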